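Roll two solder reels up the dispenser's gutters into their roller seats

ROBOT

A 6-joint arm with a two-finger parallel gripper is mounted at the origin on the work surface. World frame = base frame: x ahead of the robot, y to its left, z up, the work surface at z = 0. Lengths are in m, angles in rad, forces in N, time in s.
With the tool pointing down it reaches from about 0.25 to 0.775 m from the base axis. Payload 4 kg.
Tool frame: the origin (TCP) lies where the fingers leave the gripper's body, on its centre line; the fingertips stand 97 mm ahead of it and the grasp point (between the pads) lies 78 mm ahead of it; z points along the fingers, y is the line along which they close (so a half turn about z gives the same grasp; the last joint's range is limited). The gripper opens to 94 mm and grips with 3 to 60 N. Pads are 16 mm wide; open, the fingers measure 119 mm over their backs; the gripper's body (75 mm by 177 mm) begins 78 mm behind the grasp point.
Start: joints at [0.999, 0.087, 1.371, -0, 1.684, -0.103], TCP at [0.249, 0.491, 0.303] pointing down, gripper open.
Joint ranges: [-3.1, 3.1], [-0.76, 2.03], [0.27, 2.55], [-1.08, 4.22], [0.17, 2.65], [-2.57, 2.57]. Speed limits (rad/s): [2.79, 2.79, 3.14, 3.14, 3.14, 3.14].

INTERFACE

Orientations are given as [roll, pitch, yaw] about the fixed x, y, z axes, in that order (R = Rz(yaw) Ry(pitch) Rx(roll)).
In Python, from bench import robot, eyes gives the robot as it stands. The module is installed in compiled form; this text tells all that it offers.
- The arm moves only by the tool carry_out, never from a script. Its argument "deltas" is a list of rows, each an object of numbers: "dx", "dy", "dz": the shift along the tool's x, y, z each as a share of 0.02 m, from -1 to 1; "wx", "wy", "wz": the turn, a rotation vector about the tool's x, y, z each as a share of 0.12 rad, from -1 to 1; "gripper": the closure in counts, from 0 (fully open) to 255 (shut). In form: [{"dx": .., "dy": .., "dz": .., "wx": .., "wy": .., "wz": .., "gripper": ..}, ...]. A call has 1 to 20 rows; each row shifts and turns the commanded pose from where the row before left it, along the tool's axes as they then stand; what a row does not reach is not made up. A row lasts 1/12 s, in which the tool goes at most 41.7 mm and 7.16 degrees, less where a joint would pass 70% of its speed; a pose out of reach is approached as far as the arm can. A call with a number of a shift or a turn outside -1 to 1 is refused whole. A call with a gripper value outside its range is refused whole. The fingers move at their own pace and stop on an object; the grip force is fixed at half the most. Time passes only in rows, so rows that do not move let the fingers close. It gives the time, the measured TCP pose, the force, the opening and the grip force at its end, in the units of the state.
- robot.get_obs(): the state, without advancing time (a new reading comes with each control period).
- eyes.snapshot(name): name is "side" or "top" or "wrist"; returns the picture (384x512x3 uint8, red, green, blue); there is no depth.
- eyes.get_calibration(name): a dict with "fovy" (degrees; the focal length in pixels is half the picture's height over the tangent of half this angle, whatever the lens; pixels are square), "cx", "cy" (the principal point, pixels), "k1" (the pictures are not rectified: a ray, as slopes to the right and down, at radius r is drawn at 1 + k1 r^2 times it, then the intrinsics apply), "R" (3x3) and "t" (3): a world point X has camera coordinates R X + t. Camera axes: x right, y down, z forward; pixel columns grow to the right and rows downward; lengths in m; the calibration is good to about 2 mm. A picture is of the moment at which its call begins: read the wrist's pose just before it. get_calibration takes no time and is no camera call; for the wrist camera it gives the pose at the moment of the call.
- robot.close_job(): hands the job in; it is judged then, once.
The state is a dict: "time": time; "joint_positions": joint angles; "qvel": joint speeds; "joint_torque": joint torques, N m; "tool_pos": TCP position; "ee_rot": TCP orientation; "wrist_force": force on the tool from outside, world axes, zero at the start; "wrist_torque": the same for the moment, N m; "width": finger opening in m; "finger_force": force on a finger pad.
Only numpy, scipy, OpenCV 4.12 (cv2) and the standard library are available. Lean on these libraries where they do the work, as an engineer would, in place of code of your own. Each camera call takes 0.05 s, during which the arm holds its last target. There are 200 camera calls.

TASK

Both solder reels, the red and the blue, stand at the low end of the reel dispenser's two sloped gutters. With your fingertips, push each one up its gutter until it drops between the two rollers at the end stop and stays there without rolling back. Push gently, don't lift, carry or flick them, and leave everything else on the bench alone.

Things in the scene. Friction and masses are not known exactly. Their poses are not given: they have to be found in the camera images.
- rack: Grey base of the bench reel dispenser, a level plate 262 x 112 x 4 mm screwed to the bench; it carries both gutters and never moves in a run. Origin at the centre of its underside, x along the gutters towards their high end (level), y to the left. The spacing of the gutters: centre lines 33 mm left and right of its x axis.
- gutters: Two sloped steel gutters side by side. Origin: floor level at the low end, inside face of the end lip, midway between them, 18 mm above the bench. x runs UP the floor (0.14 rad above level), y left, z square to the floor. Centre lines y = 33 mm (left), -33 mm (right); each 52 mm wide inside; side walls and 14 mm divider 14 mm high, lip 8 mm. Floor ends at x = 172 mm, then the rollers.
- stop (a point): Middle of the near face of the end stop, a black rubber-sleeved cross bar 12 mm thick at the high end, 236 mm up the gutters from the lip, 27 mm above the floor plane. Before it each gutter has two free-turning black rollers, 16 mm thick, axles 180 and 224 mm up from the lip and 7.5 mm below the floor plane; the dip between them holds a reel.
- reel_red: Smooth solder reel, red flanges 66 mm across, 46 mm wide (3 mm flanges, 40 mm between, wound solder 60 mm across), 0.25 to 0.46 kg. Stands like a wheel in either gutter, at first at the low end: centre 22 mm up from the lip, 33 mm above the floor, its back overhanging the lip by 11 mm. Runs back down if let go on the slope. Origin: its centre; y: its axle; x, z turn as it rolls.
- reel_blue: The same reel with blue flanges, standing in the other gutter.
- home_left (a point): Where a reel's centre lies when it sits home in the left gutter (y = 33 mm): resting on both rollers, 1.5 mm short of the end stop; 202 mm up the gutter from the lip and 27 mm above the floor plane, so 6 mm lower than a reel standing on the floor.
- home_right (a point): The same for the right gutter (y = -33 mm).
- spare_reel: Bystander: spare dark-grey reel lying flat (66 mm across, 46 mm high). Origin at the centre of its underside.
- glue: Bystander: white glue bottle with orange cap, 42 mm across, 95 mm high. Origin at the centre of its underside.
- screwdriver: Bystander: red-handled screwdriver lying down, 170 mm long along its x axis.
- pickup: Bystander: chrome guitar pickup, 84 x 38 x 18 mm. Origin at the centre of its underside.
- pliers: Bystander: red-handled pliers, about 145 mm long, 14 mm high. Origin at the centre of its underside.
- screw_jar: Bystander: amber screw jar, 54 mm across, 62 mm high. Origin at the centre of its underside.
- knob_tray: Bystander: wooden tray of knobs and tuners, 130 x 90 x 30 mm. Origin at the centre of its underside.

How it is judged:
By the outcome, as a careful person would: the job done as asked, in the order asked, and still so for the second after the job is handed in, with the robot touching nothing.
It also fails if it takes over 58 s, if anything falls off the work surface, if the arm or the gripper's body presses on something with over 40 N, if the wrist force passes 120 N, or if a joint passes its speed limit or range.

## Working session

There is one attempt and no reset: what is moved stays moved. The work goes in short steps, Python scripts to look and compute and a tool call to move; the robot and the scene stay as the last step left them, time stands still between calls to the robot, and variables do not carry over. Pictures are saved under pics/ and viewed, at most 10 in all, crops included, and the job is handed in when it is done.

Besides the shell and the picture viewer there is one more tool, called after ">>>" as name(argument=value, ...), one argument or row to a line, values as JSON. carry_out: Moves the arm, as the interface text tells. Shift numbers are shares of 0.02 m and turn numbers shares of 0.12 rad, none past 1 either way. Its arguments: {"type":"object","properties":{"deltas":{"type":"array","items":{"type":"object","properties":{"dx":{"type":"number"},"dy":{"type":"number"},"dz":{"type":"number"},"wx":{"type":"number"},"wy":{"type":"number"},"wz":{"type":"number"},"gripper":{"type":"number"}}}}},"required":["deltas"]}

```bash
mkdir -p pics; python3 - <<'E'
from bench import robot, eyes
import cv2, numpy as np
o=robot.get_obs(); print(o['time'],o['tool_pos'],o['ee_rot'],o['width'])
ims=[]
for n in ['top','side']:
    im=eyes.snapshot(n)[:,:,::-1]; cv2.imwrite(f'pics/{n}0.png',im); ims.append(im)
    c=eyes.get_calibration(n); print(n,c)
E
```

```text
0.0 [0.24833723 0.49036904 0.30151779] [-3.13941029e+00 -2.01969490e-04  2.67276493e+00] 0.09400223130264704
top {'fovy': 53.22805043916493, 'cx': 255.74476205015205, 'cy': 187.69409877883723, 'k1': 0.045409467101809396, 'R': array([[ 2.74036617e-04, -9.99548225e-01, -3.00544568e-02],
       [-9.97895249e-01,  1.67557343e-03, -6.48248712e-02],
       [ 6.48459434e-02,  3.00089640e-02, -9.97443966e-01]]), 't': array([0.12010205, 0.62799556, 0.82263602])}
side {'fovy': 55.84342987618858, 'cx': 259.4583120170503, 'cy': 188.64642430636837, 'k1': -0.019395371929808315, 'R': array([[ 0.97861552, -0.20559734,  0.00643366],
       [-0.09599894, -0.48415707, -0.86969888],
       [ 0.18192267,  0.8504832 , -0.49354075]]), 't': array([-0.59677002,  0.19498748,  0.57756762])}
```

View pics/top0.png

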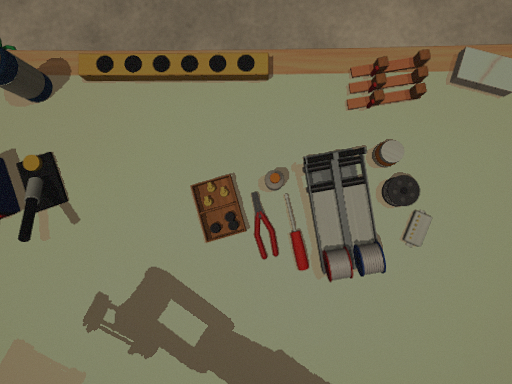

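View pics/side0.png

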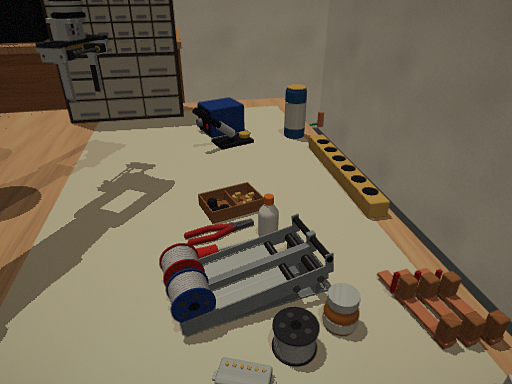

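The top view shows red in the left gutter (~338,263), blue in the right (~370,259), and the end stop at the top (~304,155 to 366,150). The side view agrees. Next I'll locate the reels and the stop.

```bash
cat > h.py <<'E'
import cv2, numpy as np
from bench import robot, eyes
def ray(n,uv,c=None):
    c=c or eyes.get_calibration(n); f=192/np.tan(np.radians(c['fovy']/2))
    d=(np.array(uv,float)-[c['cx'],c['cy']])/f; s=d.copy()
    for _ in range(20): s=d/(1+c['k1']*(s@s))
    R=np.array(c['R']); return -R.T@c['t'], R.T@np.array([s[0],s[1],1])
def on(n,uv,z):
    o,d=ray(n,uv); return o+d*(z-o[2])/d[2]
def proj(n,X):
    c=eyes.get_calibration(n); f=192/np.tan(np.radians(c['fovy']/2))
    p=np.array(c['R'])@X+c['t']; s=p[:2]/p[2]; return f*s*(1+c['k1']*(s@s))+[c['cx'],c['cy']]
E
python3 - <<'E'
from h import *
im=cv2.imread('pics/top0.png'); c=im[135:295,280:430]
cv2.imwrite('pics/topc.png',cv2.resize(c,None,fx=3.7,fy=3.7,interpolation=cv2.INTER_CUBIC))
hsv=cv2.cvtColor(im,cv2.COLOR_BGR2HSV)
for nm,m in [('red',((hsv[...,0]<8)|(hsv[...,0]>172))&(hsv[...,1]>150)),('blue',(hsv[...,0]>105)&(hsv[...,0]<130)&(hsv[...,1]>110))]:
    m=m.astype(np.uint8); m[:240]=0; m[:,:318]=0; m[285:]=0; m[:,392:]=0
    y,x=np.nonzero(m); print(nm,len(x),x.min(),x.max(),y.min(),y.max())
for uv in [(338,263),(370,259)]: print(on('top',uv,.085))
for uv in [(304,157),(366,150)]: print(on('top',uv,.08))
E
```

```text
red 141 323 352 247 280
blue 155 354 385 241 275
[ 0.47321091 -0.04639666  0.085     ]
[ 0.48159502 -0.10945265  0.085     ]
[0.68734354 0.01876229 0.08      ]
[ 0.70101522 -0.10711938  0.08      ]
```

View pics/topc.png

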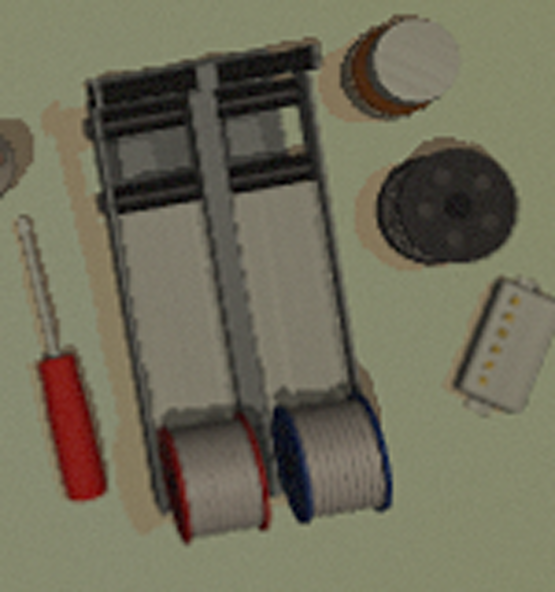

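```bash
python3 - <<'E'
from h import *
from scipy.optimize import least_squares
cr=lambda u,v:(u/3.7+280,v/3.7+135)
a=.14
def G(p,X): # gutters frame -> world
    x,y,z=X; v=np.array([x*np.cos(a)-z*np.sin(a), y, .018+x*np.sin(a)+z*np.cos(a)])
    c,s=np.cos(p[2]),np.sin(p[2]); return np.array([p[0]+c*v[0]-s*v[1],p[1]+s*v[0]+c*v[1],v[2]])
obs=[((.180,.033,0),cr(155,195)),((.180,-.033,0),cr(270,172)),((.224,.033,0),cr(150,122)),((.224,-.033,0),cr(260,95)),((.06,0,.014),cr(250,400)),((.17,0,.014),cr(222,200))]
w=[(1,1)]*4+[(1,.0)]*2
r=least_squares(lambda p:np.ravel([(proj('top',G(p,X))-uv)*ww for (X,uv),ww in zip(obs,w)]),[.46,-.08,.1])
print(r.x, np.round(r.fun,1))
p=r.x; np.save('p.npy',p)
for n in 'top','side':
  im=cv2.imread(f'pics/{n}0.png')
  for y in (.033,-.033):
    print('reel',G(p,(.022,y,.033)),'home',G(p,(.202,y,.027)))
    for s in (-.023,.023):
      pts=np.array([proj(n,G(p,(.022+.033*np.cos(t),y+s,.033+.033*np.sin(t)))) for t in np.linspace(0,6.28,40)])
      cv2.polylines(im,[np.int32(pts*16)],True,(0,255,255),1,cv2.LINE_AA,4)
  for X in [(.236,-.06,.027),(.236,.06,.027)]:
      cv2.circle(im,tuple(int(v) for v in proj(n,G(p,X))),2,(0,255,0),-1)
  cv2.imwrite(f'pics/{n}ov.png',im)
A=cv2.imread('pics/topov.png')[140:300,280:430]; B=cv2.imread('pics/sideov.png')[200:360,150:350]
cv2.imwrite('pics/ov.png',cv2.resize(np.hstack([A,B]),None,fx=2.28,fy=2.28*1.0,interpolation=2))
E
```

```text
[ 0.45713889 -0.0856297   0.16585538] [ 0.6 -0.5  0.3  0.6 -1.2 -1.1 -0.1  1.   0.4 -0.  -0.   0. ]
reel [ 0.46863479 -0.05024622  0.05374708] home [ 0.64525356 -0.02068146  0.07292354]
reel [ 0.47953113 -0.11534054  0.05374708] home [ 0.6561499  -0.08577578  0.07292354]
reel [ 0.46863479 -0.05024622  0.05374708] home [ 0.64525356 -0.02068146  0.07292354]
reel [ 0.47953113 -0.11534054  0.05374708] home [ 0.6561499  -0.08577578  0.07292354]
```

View pics/ov.png

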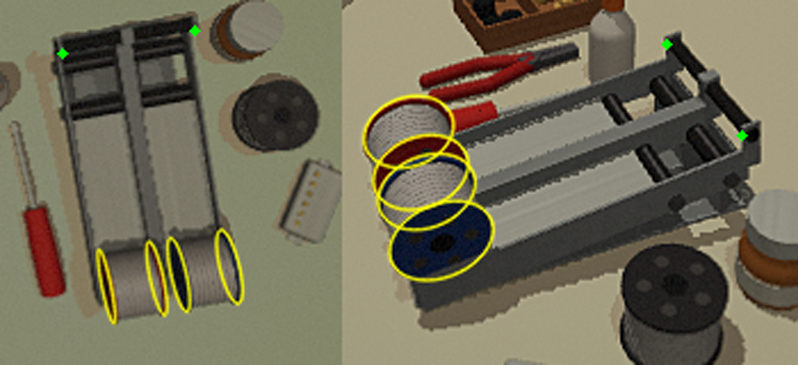

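The fitted pose matches both views to about 2 mm. I'll turn the closed gripper in line with the gutters and move over behind red.

>>> carry_out(
  deltas=[
    {"wz": -0.88, "gripper": 255},
    {"wz": -0.88, "gripper": 255},
    {"wz": -0.88, "gripper": 255},
    {"wz": -0.88, "gripper": 255},
    {"wz": -0.88, "gripper": 255},
    {"wz": -0.88, "gripper": 255},
    {"dy": -0.5, "gripper": 255},
    {"dy": -1, "gripper": 255},
    {"dy": -1, "gripper": 255},
    {"dy": -1, "gripper": 255},
    {"dy": -1, "gripper": 255},
    {"dy": -1, "gripper": 255},
    {"dy": -1, "gripper": 255},
    {"dy": -1, "gripper": 255},
    {"dy": -1, "gripper": 255},
    {"dy": -1, "gripper": 255},
    {"dy": -1, "gripper": 255},
    {"dy": -1, "gripper": 255},
    {"dy": -1, "gripper": 255},
    {"dy": -1, "gripper": 255},
  ],
)

```text
invalid input
```

>>> carry_out(
  deltas=[
    {"dy": -1, "dx": -0.25, "gripper": 255},
    {"dy": -1, "dx": -0.25, "gripper": 255},
    {"dy": -1, "dx": -0.25, "gripper": 255},
    {"dy": -1, "dx": -0.25, "gripper": 255},
    {"dy": -1, "dx": -0.25, "gripper": 255},
    {"dy": -1, "dx": -0.25, "gripper": 255},
    {"dy": -1, "dx": -0.25, "gripper": 255},
    {"dy": -1, "dx": -0.25, "gripper": 255},
    {"dy": -1, "dx": -0.25, "gripper": 255},
    {"dy": -1, "dx": -0.25, "gripper": 255},
    {"dy": -1, "dx": -0.25, "gripper": 255},
    {"dy": -1, "dx": -0.25, "gripper": 255},
    {"dy": -1, "dx": -0.25, "gripper": 255},
    {"dy": -1, "dx": -0.25, "gripper": 255},
    {"dz": 1, "gripper": 255},
    {"dz": 1, "gripper": 255},
    {"dz": 1, "gripper": 255},
    {"gripper": 255},
    {"gripper": 255},
  ],
)

```text
invalid input
```

>>> carry_out(
  deltas=[
    {"dx": 0, "dy": 0, "dz": 0, "wx": 0, "wy": 0, "wz": -0.88, "gripper": 255},
    {"dx": 0, "dy": 0, "dz": 0, "wx": 0, "wy": 0, "wz": -0.88, "gripper": 255},
    {"dx": 0, "dy": 0, "dz": 0, "wx": 0, "wy": 0, "wz": -0.88, "gripper": 255},
    {"dx": 0, "dy": 0, "dz": 0, "wx": 0, "wy": 0, "wz": -0.88, "gripper": 255},
    {"dx": 0, "dy": 0, "dz": 0, "wx": 0, "wy": 0, "wz": -0.88, "gripper": 255},
    {"dx": 0, "dy": 0, "dz": 0, "wx": 0, "wy": 0, "wz": -0.88, "gripper": 255},
    {"dx": 0, "dy": -0.5, "dz": 0, "wx": 0, "wy": 0, "wz": 0, "gripper": 255},
    {"dx": 0, "dy": -1, "dz": 0, "wx": 0, "wy": 0, "wz": 0, "gripper": 255},
    {"dx": 0, "dy": -1, "dz": 0, "wx": 0, "wy": 0, "wz": 0, "gripper": 255},
    {"dx": 0, "dy": -1, "dz": 0, "wx": 0, "wy": 0, "wz": 0, "gripper": 255},
    {"dx": 0, "dy": -1, "dz": 0, "wx": 0, "wy": 0, "wz": 0, "gripper": 255},
    {"dx": 0, "dy": -1, "dz": 0, "wx": 0, "wy": 0, "wz": 0, "gripper": 255},
    {"dx": 0, "dy": -1, "dz": 0, "wx": 0, "wy": 0, "wz": 0, "gripper": 255},
    {"dx": 0, "dy": -1, "dz": 0, "wx": 0, "wy": 0, "wz": 0, "gripper": 255},
    {"dx": 0, "dy": -1, "dz": 0, "wx": 0, "wy": 0, "wz": 0, "gripper": 255},
    {"dx": 0, "dy": -1, "dz": 0, "wx": 0, "wy": 0, "wz": 0, "gripper": 255},
    {"dx": 0, "dy": -1, "dz": 0, "wx": 0, "wy": 0, "wz": 0, "gripper": 255},
    {"dx": 0, "dy": -1, "dz": 0, "wx": 0, "wy": 0, "wz": 0, "gripper": 255},
    {"dx": 0, "dy": -1, "dz": 0, "wx": 0, "wy": 0, "wz": 0, "gripper": 255},
    {"dx": 0, "dy": -1, "dz": 0, "wx": 0, "wy": 0, "wz": 0, "gripper": 255},
  ],
)

```text
time: 1.77
tool_pos: [0.2924, 0.2228, 0.3023]
ee_rot: [-3.141, -0.0, -2.98]
wrist_force: [0.7, -0.2, -0.0]
width: 0.0004
finger_force: 0.0
```

>>> carry_out(
  deltas=[
    {"dx": -0.25, "dy": -1, "dz": 0, "wx": 0, "wy": 0, "wz": 0, "gripper": 255},
    {"dx": -0.25, "dy": -1, "dz": 0, "wx": 0, "wy": 0, "wz": 0, "gripper": 255},
    {"dx": -0.25, "dy": -1, "dz": 0, "wx": 0, "wy": 0, "wz": 0, "gripper": 255},
    {"dx": -0.25, "dy": -1, "dz": 0, "wx": 0, "wy": 0, "wz": 0, "gripper": 255},
    {"dx": -0.25, "dy": -1, "dz": 0, "wx": 0, "wy": 0, "wz": 0, "gripper": 255},
    {"dx": -0.25, "dy": -1, "dz": 0, "wx": 0, "wy": 0, "wz": 0, "gripper": 255},
    {"dx": -0.25, "dy": -1, "dz": 0, "wx": 0, "wy": 0, "wz": 0, "gripper": 255},
    {"dx": -0.25, "dy": -1, "dz": 0, "wx": 0, "wy": 0, "wz": 0, "gripper": 255},
    {"dx": -0.25, "dy": -1, "dz": 0, "wx": 0, "wy": 0, "wz": 0, "gripper": 255},
    {"dx": -0.25, "dy": -1, "dz": 0, "wx": 0, "wy": 0, "wz": 0, "gripper": 255},
    {"dx": -0.25, "dy": -1, "dz": 0, "wx": 0, "wy": 0, "wz": 0, "gripper": 255},
    {"dx": -0.25, "dy": -1, "dz": 0, "wx": 0, "wy": 0, "wz": 0, "gripper": 255},
    {"dx": -0.25, "dy": -1, "dz": 0, "wx": 0, "wy": 0, "wz": 0, "gripper": 255},
    {"dx": -0.25, "dy": -0.5, "dz": 0, "wx": 0, "wy": 0, "wz": 0, "gripper": 255},
    {"dx": 0, "dy": 0, "dz": 1, "wx": 0, "wy": 0, "wz": 0, "gripper": 255},
    {"dx": 0, "dy": 0, "dz": 1, "wx": 0, "wy": 0, "wz": 0, "gripper": 255},
    {"dx": 0, "dy": 0, "dz": 1, "wx": 0, "wy": 0, "wz": 0, "gripper": 255},
    {"dx": 0, "dy": 0, "dz": 0, "wx": 0, "wy": 0, "wz": 0, "gripper": 255},
    {"dx": 0, "dy": 0, "dz": 0, "wx": 0, "wy": 0, "wz": 0, "gripper": 255},
  ],
)

```text
time: 3.35
tool_pos: [0.4053, -0.0303, 0.2418]
ee_rot: [3.14, -0.003, -2.978]
wrist_force: [-0.3, 0.1, 0.9]
width: 0.0005
finger_force: 0.0
```

>>> carry_out(
  deltas=[
    {"dx": 0, "dy": -0.75, "dz": 0, "wx": 0, "wy": 0, "wz": 0, "gripper": 255},
    {"dx": 0, "dy": -0.75, "dz": 0, "wx": 0, "wy": 0, "wz": 0, "gripper": 255},
    {"dx": 0, "dy": 0, "dz": 0.8, "wx": 0, "wy": 0, "wz": 0, "gripper": 255},
    {"dx": 0, "dy": 0, "dz": 0.8, "wx": 0, "wy": 0, "wz": 0, "gripper": 255},
    {"dx": 0, "dy": 0, "dz": 0.8, "wx": 0, "wy": 0, "wz": 0, "gripper": 255},
    {"dx": 0, "dy": 0, "dz": 0.8, "wx": 0, "wy": 0, "wz": 0, "gripper": 255},
    {"dx": 0, "dy": 0, "dz": 0.8, "wx": 0, "wy": 0, "wz": 0, "gripper": 255},
    {"dx": 0, "dy": 0, "dz": 0.8, "wx": 0, "wy": 0, "wz": 0, "gripper": 255},
    {"dx": 0, "dy": 0, "dz": 0.3, "wx": 0, "wy": 0, "wz": 0, "gripper": 255},
    {"dx": 0, "dy": 0, "dz": 0, "wx": 0, "wy": 0, "wz": 0, "gripper": 255},
    {"dx": 0, "dy": 0, "dz": 0, "wx": 0, "wy": 0, "wz": 0, "gripper": 255},
  ],
)

```text
time: 4.27
tool_pos: [0.4117, -0.0602, 0.1419]
ee_rot: [-3.141, 0.002, -2.977]
wrist_force: [-0.4, 0.2, 0.1]
width: 0.0007
finger_force: 0.0
```

```bash
python3 - <<'E'
from h import *
for n in ('side','top'): cv2.imwrite(f'pics/{n}1.png',eyes.snapshot(n)[:,:,::-1])
a=cv2.imread('pics/side1.png')[160:340,100:340];b=cv2.imread('pics/top1.png')[160:340,270:420]
cv2.imwrite('pics/c1.png',cv2.resize(np.hstack([a,b]),None,fx=2,fy=2))
E
```

```text
(no output)
```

View pics/c1.png

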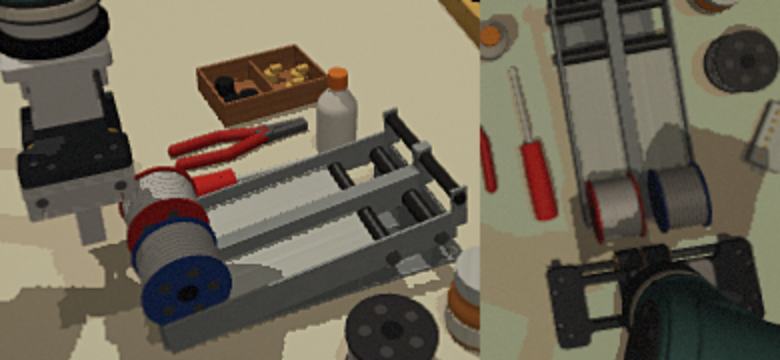

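The closed fingertips are behind red, centred on it and clear of the lip. I'll start the gentle push up the slope.

>>> carry_out(
  deltas=[
    {"dx": -0.2, "dy": 0, "dz": 0.05, "wx": 0, "wy": 0, "wz": 0, "gripper": 255},
    {"dx": -0.2, "dy": 0, "dz": 0.05, "wx": 0, "wy": 0, "wz": 0, "gripper": 255},
    {"dx": -0.2, "dy": 0, "dz": 0.05, "wx": 0, "wy": 0, "wz": 0, "gripper": 255},
    {"dx": -0.1, "dy": 0, "dz": 0, "wx": 0, "wy": 0, "wz": 0, "gripper": 255},
    {"dx": -0.1, "dy": 0, "dz": 0, "wx": 0, "wy": 0, "wz": 0, "gripper": 255},
    {"dx": -0.1, "dy": 0, "dz": 0, "wx": 0, "wy": 0, "wz": 0, "gripper": 255},
    {"dx": -0.1, "dy": 0, "dz": 0, "wx": 0, "wy": 0, "wz": 0, "gripper": 255},
    {"dx": -0.1, "dy": 0, "dz": -0.01, "wx": 0, "wy": 0, "wz": 0, "gripper": 255},
    {"dx": -0.2, "dy": 0, "dz": -0.03, "wx": 0, "wy": 0, "wz": 0, "gripper": 255},
    {"dx": -0.2, "dy": 0, "dz": -0.03, "wx": 0, "wy": 0, "wz": 0, "gripper": 255},
    {"dx": -0.2, "dy": 0, "dz": -0.03, "wx": 0, "wy": 0, "wz": 0, "gripper": 255},
    {"dx": -0.2, "dy": 0, "dz": -0.03, "wx": 0, "wy": 0, "wz": 0, "gripper": 255},
    {"dx": -0.2, "dy": 0, "dz": -0.03, "wx": 0, "wy": 0, "wz": 0, "gripper": 255},
    {"dx": -0.2, "dy": 0, "dz": -0.03, "wx": 0, "wy": 0, "wz": 0, "gripper": 255},
    {"dx": -0.2, "dy": 0, "dz": -0.03, "wx": 0, "wy": 0, "wz": 0, "gripper": 255},
  ],
)

```text
time: 5.62
tool_pos: [0.4608, -0.0518, 0.1421]
ee_rot: [3.142, 0.0, -2.977]
wrist_force: [-1.2, -0.6, 1.2]
width: 0.0005
finger_force: 0.8
```

```bash
python3 - <<'E'
from h import *
for n in ('side','top'): cv2.imwrite(f'pics/{n}2.png',eyes.snapshot(n)[:,:,::-1])
a=cv2.imread('pics/side2.png')[160:340,100:340];b=cv2.imread('pics/top2.png')[160:340,270:420]
cv2.imwrite('pics/c2.png',cv2.resize(np.hstack([a,b]),None,fx=2,fy=2))
E
```

```text
(no output)
```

View pics/c2.png

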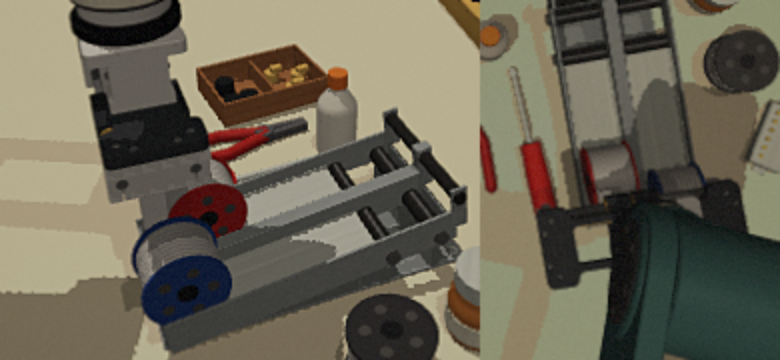

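Red is rolling up ahead of the fingertips with about 1 N. Continuing.

>>> carry_out(
  deltas=[
    {"dx": -0.2, "dy": 0, "dz": -0.03, "wx": 0, "wy": 0, "wz": 0, "gripper": 255},
    {"dx": -0.2, "dy": 0, "dz": -0.03, "wx": 0, "wy": 0, "wz": 0, "gripper": 255},
    {"dx": -0.2, "dy": 0, "dz": -0.03, "wx": 0, "wy": 0, "wz": 0, "gripper": 255},
    {"dx": -0.2, "dy": 0, "dz": -0.03, "wx": 0, "wy": 0, "wz": 0, "gripper": 255},
    {"dx": -0.2, "dy": 0, "dz": -0.03, "wx": 0, "wy": 0, "wz": 0, "gripper": 255},
    {"dx": -0.2, "dy": 0, "dz": -0.03, "wx": 0, "wy": 0, "wz": 0, "gripper": 255},
    {"dx": -0.2, "dy": 0, "dz": -0.03, "wx": 0, "wy": 0, "wz": 0, "gripper": 255},
    {"dx": -0.2, "dy": 0, "dz": -0.03, "wx": 0, "wy": 0, "wz": 0, "gripper": 255},
    {"dx": -0.2, "dy": 0, "dz": -0.03, "wx": 0, "wy": 0, "wz": 0, "gripper": 255},
    {"dx": -0.2, "dy": 0, "dz": -0.03, "wx": 0, "wy": 0, "wz": 0, "gripper": 255},
    {"dx": -0.2, "dy": 0, "dz": -0.03, "wx": 0, "wy": 0, "wz": 0, "gripper": 255},
    {"dx": -0.2, "dy": 0, "dz": -0.03, "wx": 0, "wy": 0, "wz": 0, "gripper": 255},
    {"dx": -0.2, "dy": 0, "dz": -0.03, "wx": 0, "wy": 0, "wz": 0, "gripper": 255},
    {"dx": -0.2, "dy": 0, "dz": -0.03, "wx": 0, "wy": 0, "wz": 0, "gripper": 255},
    {"dx": -0.2, "dy": 0, "dz": -0.03, "wx": 0, "wy": 0, "wz": 0, "gripper": 255},
    {"dx": -0.2, "dy": 0, "dz": -0.03, "wx": 0, "wy": 0, "wz": 0, "gripper": 255},
    {"dx": -0.2, "dy": 0, "dz": -0.03, "wx": 0, "wy": 0, "wz": 0, "gripper": 255},
    {"dx": -0.2, "dy": 0, "dz": -0.03, "wx": 0, "wy": 0, "wz": 0, "gripper": 255},
    {"dx": -0.2, "dy": 0, "dz": -0.03, "wx": 0, "wy": 0, "wz": 0, "gripper": 255},
    {"dx": -0.2, "dy": 0, "dz": -0.03, "wx": 0, "wy": 0, "wz": 0, "gripper": 255},
  ],
)

```text
time: 7.38
tool_pos: [0.5397, -0.0387, 0.1541]
ee_rot: [3.142, 0.0, -2.977]
wrist_force: [-1.2, -0.3, 1.7]
width: 0.0005
finger_force: 0.8
```

>>> carry_out(
  deltas=[
    {"dx": -0.2, "dy": 0, "dz": -0.03, "wx": 0, "wy": 0, "wz": 0, "gripper": 255},
    {"dx": -0.2, "dy": 0, "dz": -0.03, "wx": 0, "wy": 0, "wz": 0, "gripper": 255},
    {"dx": -0.2, "dy": 0, "dz": -0.03, "wx": 0, "wy": 0, "wz": 0, "gripper": 255},
    {"dx": -0.2, "dy": 0, "dz": -0.03, "wx": 0, "wy": 0, "wz": 0, "gripper": 255},
    {"dx": -0.2, "dy": 0, "dz": -0.03, "wx": 0, "wy": 0, "wz": 0, "gripper": 255},
    {"dx": -0.2, "dy": 0, "dz": -0.03, "wx": 0, "wy": 0, "wz": 0, "gripper": 255},
    {"dx": -0.2, "dy": 0, "dz": -0.03, "wx": 0, "wy": 0, "wz": 0, "gripper": 255},
    {"dx": -0.1, "dy": 0, "dz": -0.01, "wx": 0, "wy": 0, "wz": 0, "gripper": 255},
    {"dx": -0.1, "dy": 0, "dz": -0.01, "wx": 0, "wy": 0, "wz": 0, "gripper": 255},
    {"dx": -0.1, "dy": 0, "dz": -0.01, "wx": 0, "wy": 0, "wz": 0, "gripper": 255},
    {"dx": -0.1, "dy": 0, "dz": -0.01, "wx": 0, "wy": 0, "wz": 0, "gripper": 255},
    {"dx": -0.1, "dy": 0, "dz": -0.01, "wx": 0, "wy": 0, "wz": 0, "gripper": 255},
    {"dx": -0.1, "dy": 0, "dz": -0.01, "wx": 0, "wy": 0, "wz": 0, "gripper": 255},
    {"dx": -0.1, "dy": 0, "dz": -0.01, "wx": 0, "wy": 0, "wz": 0, "gripper": 255},
    {"dx": -0.1, "dy": 0, "dz": -0.01, "wx": 0, "wy": 0, "wz": 0, "gripper": 255},
  ],
)

```text
time: 8.63
tool_pos: [0.5829, -0.0315, 0.1599]
ee_rot: [3.141, 0.0, -2.977]
wrist_force: [-1.5, 0.2, 1.9]
width: 0.0003
finger_force: 0.8
```

```bash
python3 - <<'E'
from h import *
print(robot.get_obs()['tool_pos'],robot.get_obs()['wrist_force'])
for n in ('side','top'): cv2.imwrite(f'pics/{n}3.png',eyes.snapshot(n)[:,:,::-1])
a=cv2.imread('pics/side3.png')[160:340,100:340];b=cv2.imread('pics/top3.png')[120:300,270:420]
cv2.imwrite('pics/c3.png',cv2.resize(np.hstack([a,b]),None,fx=2,fy=2))
E
```

```text
[ 0.58286175 -0.03150833  0.15987046] [-1.50557377  0.15669744  1.87991453]
```

View pics/c3.png

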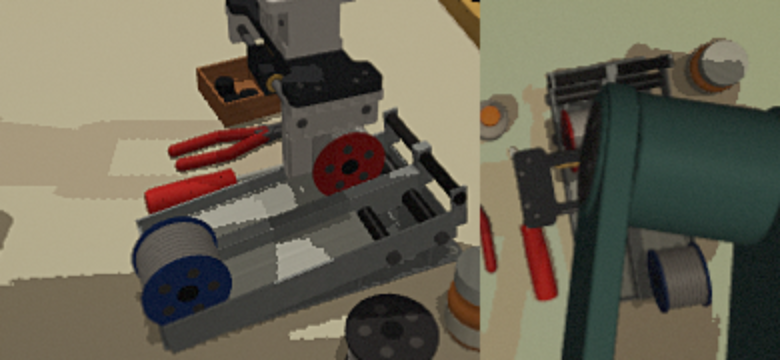

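Red is at about 177 mm, just short of the first roller's crest. A little further, slowly.

>>> carry_out(
  deltas=[
    {"dx": -0.1, "dy": 0, "dz": -0.01, "wx": 0, "wy": 0, "wz": 0, "gripper": 255},
    {"dx": -0.1, "dy": 0, "dz": -0.01, "wx": 0, "wy": 0, "wz": 0, "gripper": 255},
    {"dx": -0.1, "dy": 0, "dz": -0.01, "wx": 0, "wy": 0, "wz": 0, "gripper": 255},
    {"dx": -0.1, "dy": 0, "dz": -0.01, "wx": 0, "wy": 0, "wz": 0, "gripper": 255},
    {"dx": -0.1, "dy": 0, "dz": -0.01, "wx": 0, "wy": 0, "wz": 0, "gripper": 255},
    {"dx": -0.1, "dy": 0, "dz": -0.01, "wx": 0, "wy": 0, "wz": 0, "gripper": 255},
    {"dx": -0.1, "dy": 0, "dz": -0.01, "wx": 0, "wy": 0, "wz": 0, "gripper": 255},
    {"dx": -0.1, "dy": 0, "dz": 0, "wx": 0, "wy": 0, "wz": 0, "gripper": 255},
    {"dx": 0, "dy": 0, "dz": 0, "wx": 0, "wy": 0, "wz": 0, "gripper": 255},
    {"dx": 0, "dy": 0, "dz": 0, "wx": 0, "wy": 0, "wz": 0, "gripper": 255},
  ],
)

```text
time: 9.57
tool_pos: [0.5986, -0.0289, 0.1612]
ee_rot: [3.142, -0.0, -2.977]
wrist_force: [-0.5, 0.0, 0.2]
width: 0.0006
finger_force: 0.0
```

```bash
cat > chk.py <<'E'
from h import *
import sys
p=np.load('p.npy'); a=.14; k=sys.argv[1]
def G(X):
    x,y,z=X; v=np.array([x*np.cos(a)-z*np.sin(a), y, .018+x*np.sin(a)+z*np.cos(a)])
    c,s=np.cos(p[2]),np.sin(p[2]); return np.array([p[0]+c*v[0]-s*v[1],p[1]+s*v[0]+c*v[1],v[2]])
for n in ('side','top'):
    im=np.ascontiguousarray(eyes.snapshot(n)[:,:,::-1])
    cv2.imwrite(f'pics/{n}{k}.png',im)
    for y,s in ((.033,-.023),(-.033,-.023)):
        pts=np.array([proj(n,G((.202+.033*np.cos(t),y+s,.027+.033*np.sin(t)))) for t in np.linspace(0,6.28,40)])
        cv2.polylines(im,[np.int32(pts*16)],True,(0,255,255),1,cv2.LINE_AA,4)
    cv2.imwrite(f'pics/{n}{k}o.png',im)
A=cv2.imread(f'pics/side{k}o.png')[180:330,150:350];B=cv2.imread(f'pics/top{k}o.png')[130:280,290:410]
cv2.imwrite(f'pics/c{k}.png',cv2.resize(np.hstack([A,B]),None,fx=2.5,fy=2.5,interpolation=2))
E
python3 chk.py 4
```

```text
(no output)
```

View pics/c4.png

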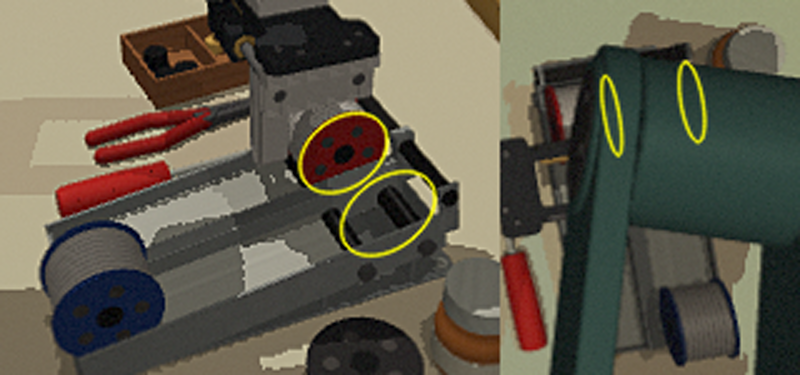

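Red dropped home: contact force is zero and the outline matches the home pose. I'll back straight out along the gutter and move sideways behind blue.

>>> carry_out(
  deltas=[
    {"dx": 0.3, "dy": 0, "dz": 0, "wx": 0, "wy": 0, "wz": 0, "gripper": 255},
    {"dx": 0.75, "dy": 0, "dz": 0, "wx": 0, "wy": 0, "wz": 0, "gripper": 255},
    {"dx": 0.75, "dy": 0, "dz": 0, "wx": 0, "wy": 0, "wz": 0, "gripper": 255},
    {"dx": 0.75, "dy": 0, "dz": 0, "wx": 0, "wy": 0, "wz": 0, "gripper": 255},
    {"dx": 0.75, "dy": 0, "dz": 0, "wx": 0, "wy": 0, "wz": 0, "gripper": 255},
    {"dx": 0.75, "dy": 0, "dz": 0, "wx": 0, "wy": 0, "wz": 0, "gripper": 255},
    {"dx": 0.75, "dy": 0, "dz": 0, "wx": 0, "wy": 0, "wz": 0, "gripper": 255},
    {"dx": 0.75, "dy": 0, "dz": 0, "wx": 0, "wy": 0, "wz": 0, "gripper": 255},
    {"dx": 0.75, "dy": 0, "dz": 0, "wx": 0, "wy": 0, "wz": 0, "gripper": 255},
    {"dx": 0.75, "dy": 0, "dz": 0, "wx": 0, "wy": 0, "wz": 0, "gripper": 255},
    {"dx": 0.75, "dy": 0, "dz": 0, "wx": 0, "wy": 0, "wz": 0, "gripper": 255},
    {"dx": 0.75, "dy": 0, "dz": 0, "wx": 0, "wy": 0, "wz": 0, "gripper": 255},
    {"dx": 0.75, "dy": 0, "dz": 0, "wx": 0, "wy": 0, "wz": 0, "gripper": 255},
    {"dx": 0, "dy": -0.3, "dz": 0, "wx": 0, "wy": 0, "wz": 0, "gripper": 255},
    {"dx": 0, "dy": -0.75, "dz": 0, "wx": 0, "wy": 0, "wz": 0, "gripper": 255},
    {"dx": 0, "dy": -0.75, "dz": 0, "wx": 0, "wy": 0, "wz": 0, "gripper": 255},
    {"dx": 0, "dy": -0.75, "dz": 0.3, "wx": 0, "wy": 0, "wz": 0, "gripper": 255},
    {"dx": 0, "dy": -0.75, "dz": 0.4, "wx": 0, "wy": 0, "wz": 0, "gripper": 255},
    {"dx": 0, "dy": 0, "dz": 0.4, "wx": 0, "wy": 0, "wz": 0, "gripper": 255},
    {"dx": 0, "dy": 0, "dz": 0, "wx": 0, "wy": 0, "wz": 0, "gripper": 255},
  ],
)

```text
time: 11.33
tool_pos: [0.4251, -0.1246, 0.1374]
ee_rot: [3.139, -0.003, -2.979]
wrist_force: [-0.7, -0.0, 0.3]
width: 0.0004
finger_force: 0.0
```

>>> carry_out(
  deltas=[
    {"dx": -0.2, "dy": 0, "dz": 0, "wx": 0, "wy": 0, "wz": 0, "gripper": 255},
    {"dx": -0.2, "dy": 0, "dz": 0, "wx": 0, "wy": 0, "wz": 0, "gripper": 255},
    {"dx": -0.2, "dy": 0, "dz": 0, "wx": 0, "wy": 0, "wz": 0, "gripper": 255},
    {"dx": -0.1, "dy": 0, "dz": 0, "wx": 0, "wy": 0, "wz": 0, "gripper": 255},
    {"dx": -0.1, "dy": 0, "dz": 0, "wx": 0, "wy": 0, "wz": 0, "gripper": 255},
    {"dx": -0.1, "dy": 0, "dz": 0, "wx": 0, "wy": 0, "wz": 0, "gripper": 255},
    {"dx": -0.1, "dy": 0, "dz": -0.01, "wx": 0, "wy": 0, "wz": 0, "gripper": 255},
    {"dx": -0.1, "dy": 0, "dz": -0.01, "wx": 0, "wy": 0, "wz": 0, "gripper": 255},
    {"dx": -0.2, "dy": 0, "dz": -0.03, "wx": 0, "wy": 0, "wz": 0, "gripper": 255},
    {"dx": -0.2, "dy": 0, "dz": -0.03, "wx": 0, "wy": 0, "wz": 0, "gripper": 255},
    {"dx": -0.2, "dy": 0, "dz": -0.03, "wx": 0, "wy": 0, "wz": 0, "gripper": 255},
    {"dx": -0.2, "dy": 0, "dz": -0.03, "wx": 0, "wy": 0, "wz": 0, "gripper": 255},
    {"dx": -0.2, "dy": 0, "dz": -0.03, "wx": 0, "wy": 0, "wz": 0, "gripper": 255},
    {"dx": -0.2, "dy": 0, "dz": -0.03, "wx": 0, "wy": 0, "wz": 0, "gripper": 255},
    {"dx": -0.2, "dy": 0, "dz": -0.03, "wx": 0, "wy": 0, "wz": 0, "gripper": 255},
    {"dx": -0.2, "dy": 0, "dz": -0.03, "wx": 0, "wy": 0, "wz": 0, "gripper": 255},
    {"dx": -0.2, "dy": 0, "dz": -0.03, "wx": 0, "wy": 0, "wz": 0, "gripper": 255},
    {"dx": -0.2, "dy": 0, "dz": -0.03, "wx": 0, "wy": 0, "wz": 0, "gripper": 255},
    {"dx": -0.2, "dy": 0, "dz": -0.03, "wx": 0, "wy": 0, "wz": 0, "gripper": 255},
    {"dx": -0.2, "dy": 0, "dz": -0.03, "wx": 0, "wy": 0, "wz": 0, "gripper": 255},
  ],
)

```text
time: 13.0
tool_pos: [0.4953, -0.113, 0.1469]
ee_rot: [3.141, 0.0, -2.977]
wrist_force: [-1.7, -0.8, -0.3]
width: 0.0005
finger_force: 0.6
```

>>> carry_out(
  deltas=[
    {"dx": -0.2, "dy": 0, "dz": -0.02, "wx": 0, "wy": 0, "wz": 0, "gripper": 255},
    {"dx": -0.2, "dy": 0, "dz": -0.02, "wx": 0, "wy": 0, "wz": 0, "gripper": 255},
    {"dx": -0.2, "dy": 0, "dz": -0.02, "wx": 0, "wy": 0, "wz": 0, "gripper": 255},
    {"dx": -0.2, "dy": 0, "dz": -0.03, "wx": 0, "wy": 0, "wz": 0, "gripper": 255},
    {"dx": -0.2, "dy": 0, "dz": -0.03, "wx": 0, "wy": 0, "wz": 0, "gripper": 255},
    {"dx": -0.2, "dy": 0, "dz": -0.03, "wx": 0, "wy": 0, "wz": 0, "gripper": 255},
    {"dx": -0.2, "dy": 0, "dz": -0.03, "wx": 0, "wy": 0, "wz": 0, "gripper": 255},
    {"dx": -0.2, "dy": 0, "dz": -0.03, "wx": 0, "wy": 0, "wz": 0, "gripper": 255},
    {"dx": -0.2, "dy": 0, "dz": -0.03, "wx": 0, "wy": 0, "wz": 0, "gripper": 255},
    {"dx": -0.2, "dy": 0, "dz": -0.03, "wx": 0, "wy": 0, "wz": 0, "gripper": 255},
    {"dx": -0.2, "dy": 0, "dz": -0.03, "wx": 0, "wy": 0, "wz": 0, "gripper": 255},
    {"dx": -0.2, "dy": 0, "dz": -0.03, "wx": 0, "wy": 0, "wz": 0, "gripper": 255},
    {"dx": -0.2, "dy": 0, "dz": -0.03, "wx": 0, "wy": 0, "wz": 0, "gripper": 255},
    {"dx": -0.2, "dy": 0, "dz": -0.03, "wx": 0, "wy": 0, "wz": 0, "gripper": 255},
    {"dx": -0.2, "dy": 0, "dz": -0.03, "wx": 0, "wy": 0, "wz": 0, "gripper": 255},
    {"dx": -0.2, "dy": 0, "dz": -0.03, "wx": 0, "wy": 0, "wz": 0, "gripper": 255},
    {"dx": -0.2, "dy": 0, "dz": -0.03, "wx": 0, "wy": 0, "wz": 0, "gripper": 255},
    {"dx": -0.2, "dy": 0, "dz": -0.03, "wx": 0, "wy": 0, "wz": 0, "gripper": 255},
    {"dx": -0.2, "dy": 0, "dz": -0.03, "wx": 0, "wy": 0, "wz": 0, "gripper": 255},
    {"dx": -0.2, "dy": 0, "dz": -0.02, "wx": 0, "wy": 0, "wz": 0, "gripper": 255},
  ],
)

```text
time: 14.67
tool_pos: [0.5742, -0.0999, 0.1582]
ee_rot: [3.142, 0.0, -2.977]
wrist_force: [-0.8, 0.1, -0.3]
width: 0.0007
finger_force: 0.5
```

>>> carry_out(
  deltas=[
    {"dx": -0.1, "dy": 0, "dz": -0.01, "wx": 0, "wy": 0, "wz": 0, "gripper": 255},
    {"dx": -0.1, "dy": 0, "dz": -0.01, "wx": 0, "wy": 0, "wz": 0, "gripper": 255},
    {"dx": -0.1, "dy": 0, "dz": -0.01, "wx": 0, "wy": 0, "wz": 0, "gripper": 255},
    {"dx": -0.1, "dy": 0, "dz": -0.01, "wx": 0, "wy": 0, "wz": 0, "gripper": 255},
    {"dx": -0.1, "dy": 0, "dz": -0.01, "wx": 0, "wy": 0, "wz": 0, "gripper": 255},
    {"dx": -0.1, "dy": 0, "dz": -0.01, "wx": 0, "wy": 0, "wz": 0, "gripper": 255},
    {"dx": -0.1, "dy": 0, "dz": -0.01, "wx": 0, "wy": 0, "wz": 0, "gripper": 255},
    {"dx": -0.1, "dy": 0, "dz": -0.01, "wx": 0, "wy": 0, "wz": 0, "gripper": 255},
    {"dx": -0.1, "dy": 0, "dz": -0.01, "wx": 0, "wy": 0, "wz": 0, "gripper": 255},
    {"dx": -0.1, "dy": 0, "dz": -0.01, "wx": 0, "wy": 0, "wz": 0, "gripper": 255},
    {"dx": -0.1, "dy": 0, "dz": -0.01, "wx": 0, "wy": 0, "wz": 0, "gripper": 255},
    {"dx": -0.1, "dy": 0, "dz": -0.01, "wx": 0, "wy": 0, "wz": 0, "gripper": 255},
    {"dx": -0.1, "dy": 0, "dz": 0, "wx": 0, "wy": 0, "wz": 0, "gripper": 255},
    {"dx": -0.1, "dy": 0, "dz": 0, "wx": 0, "wy": 0, "wz": 0, "gripper": 255},
    {"dx": -0.1, "dy": 0, "dz": 0, "wx": 0, "wy": 0, "wz": 0, "gripper": 255},
    {"dx": -0.1, "dy": 0, "dz": 0, "wx": 0, "wy": 0, "wz": 0, "gripper": 255},
    {"dx": -0.1, "dy": 0, "dz": 0, "wx": 0, "wy": 0, "wz": 0, "gripper": 255},
    {"dx": -0.1, "dy": 0, "dz": 0, "wx": 0, "wy": 0, "wz": 0, "gripper": 255},
    {"dx": 0, "dy": 0, "dz": 0, "wx": 0, "wy": 0, "wz": 0, "gripper": 255},
    {"dx": 0, "dy": 0, "dz": 0, "wx": 0, "wy": 0, "wz": 0, "gripper": 255},
  ],
)

```text
time: 16.33
tool_pos: [0.6094, -0.094, 0.1604]
ee_rot: [3.141, -0.0, -2.977]
wrist_force: [-0.1, -0.0, 0.1]
width: 0.0005
finger_force: 0.0
```

```bash
python3 chk.py 5
```

```text
(no output)
```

View pics/c5.png

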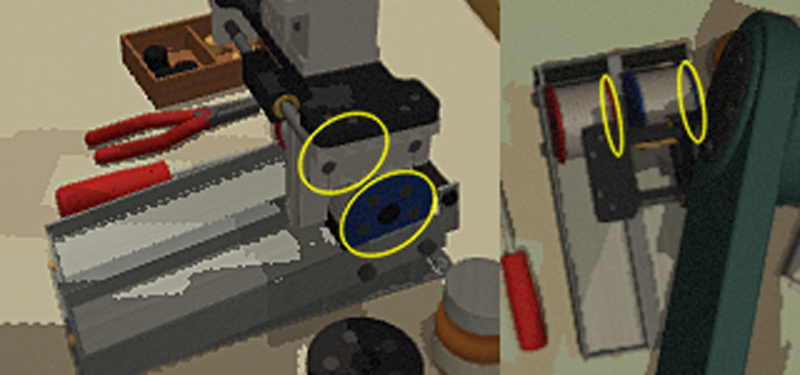

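Both reels sit in their home outlines. I'll back out and lift clear, then check once more.

>>> carry_out(
  deltas=[
    {"dx": 0.3, "dy": 0, "dz": 0, "wx": 0, "wy": 0, "wz": 0, "gripper": 255},
    {"dx": 0.7, "dy": 0, "dz": 0, "wx": 0, "wy": 0, "wz": 0, "gripper": 255},
    {"dx": 0.7, "dy": 0, "dz": 0, "wx": 0, "wy": 0, "wz": 0, "gripper": 255},
    {"dx": 0.7, "dy": 0, "dz": 0, "wx": 0, "wy": 0, "wz": 0, "gripper": 255},
    {"dx": 0.7, "dy": 0, "dz": 0, "wx": 0, "wy": 0, "wz": 0, "gripper": 255},
    {"dx": 0.7, "dy": 0, "dz": -0.5, "wx": 0, "wy": 0, "wz": 0, "gripper": 255},
    {"dx": 0.7, "dy": 0, "dz": -0.7, "wx": 0, "wy": 0, "wz": 0, "gripper": 255},
    {"dx": 0.7, "dy": 0, "dz": -0.7, "wx": 0, "wy": 0, "wz": 0, "gripper": 255},
    {"dx": 0.7, "dy": 0, "dz": -0.7, "wx": 0, "wy": 0, "wz": 0, "gripper": 255},
    {"dx": 0.7, "dy": 0, "dz": -0.7, "wx": 0, "wy": 0, "wz": 0, "gripper": 255},
    {"dx": 0.7, "dy": 0, "dz": -0.7, "wx": 0, "wy": 0, "wz": 0, "gripper": 255},
    {"dx": 0.7, "dy": 0, "dz": -0.7, "wx": 0, "wy": 0, "wz": 0, "gripper": 255},
    {"dx": 0.7, "dy": 0, "dz": -0.7, "wx": 0, "wy": 0, "wz": 0, "gripper": 255},
    {"dx": 0.3, "dy": 0, "dz": -0.3, "wx": 0, "wy": 0, "wz": 0, "gripper": 255},
    {"dx": 0, "dy": 0, "dz": 0, "wx": 0, "wy": 0, "wz": 0, "gripper": 255},
    {"dx": 0, "dy": 0, "dz": 0, "wx": 0, "wy": 0, "wz": 0, "gripper": 255},
  ],
)

```text
time: 17.77
tool_pos: [0.4317, -0.1236, 0.2745]
ee_rot: [-3.141, 0.001, -2.977]
wrist_force: [0.9, 1.0, 0.4]
width: 0.0004
finger_force: 0.0
```

```bash
python3 chk.py 6
```

```text
(no output)
```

View pics/c6.png

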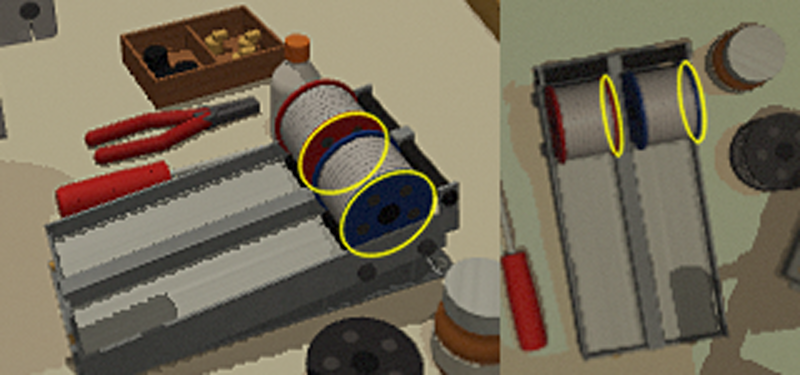

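Both reels rest home against the stop, the arm is clear, and the bystanders in view are where they were.

```bash
python3 -c "
from bench import robot
print(robot.close_job())"
```

```text
the job is handed in; nothing more can be done
None
```

Both reels, red first and then blue, were pushed up their gutters and sit between the rollers at the end stop; the arm was clear of everything when I handed the job in at about 18 s.

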